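# Swap the wash pots back onto their own coasters

### The arm

A 6-joint arm with a two-finger parallel gripper is mounted at the origin on the work surface; the furniture and walls round the work are solid. World frame = base frame: x ahead of the robot, y to its left, z up, the work surface at z = 0. Lengths are in m, angles in rad, forces in N, time in s.
With the tool pointing down it reaches from about 0.3 to 0.775 m from the base axis. Payload 14.6 kg.
Tool frame: the origin (TCP) lies midway between the tips of the shut fingers; the grasp point (between the pads) lies 19 mm behind it (grasp_offset is the distance from the TCP to the grasp point, in m); z points along the fingers, y is the line along which they close (so a half turn about z gives the same grasp; the last joint's range is limited). The gripper opens to 94 mm and grips with 3 to 60 N. Pads are 16 mm wide; open, the fingers measure 119 mm over their backs; the gripper's body (75 mm by 177 mm) begins 78 mm behind the grasp point.
Start: joints at [-1.278, 0.3, 1.521, -0, 1.321, -0.067], TCP at [0.194, -0.515, 0.179] pointing down, gripper open.
Joint ranges: [-3.03, 3.03], [-0.79, 2.21], [0.23, 2.52], [-1.04, 4.18], [0, 3.07], [-2.55, 2.55]. Speed limits (rad/s): [2.22, 2.22, 2.57, 3.14, 3.14, 3.14].

### API

Orientations are given as [roll, pitch, yaw] about the fixed x, y, z axes, in that order (R = Rz(yaw) Ry(pitch) Rx(roll)).
In Python, from station import * gives the robot as it stands. The module is installed in compiled form; this text tells all that it offers.
- The arm moves only by the tool send_rows, never from a script. Its argument "rows" is a list of rows, each an object of numbers: "dx", "dy", "dz": the shift along the tool's x, y, z in mm; "roll": the turn about the tool's z in degrees; "jaw": the closure, from -1 (fully open) to 1 (shut). In form: [{"dx": .., "dy": .., "dz": .., "roll": .., "jaw": ..}, ...]. A call has 1 to 12 rows; each row shifts and turns the commanded pose from where the row before left it, along the tool's axes as they then stand; what a row does not reach is not made up. A row lasts 1/12 s, in which the tool goes at most 41.7 mm and 7.16 degrees, less where a joint would pass 70% of its speed; a pose out of reach is approached as far as the arm can. A call is refused whole if a number of a shift passes 41.7 or a number of a turn 7.16, either way. A call with a gripper value outside its range is refused whole. The fingers move at their own pace and stop on an object; "force" is the grip in N (left out, the last holds). Time passes only in rows, so rows that do not move let the fingers close. It gives the time, the measured TCP pose, the force, the opening and the grip force at its end, in the units of the state.
- get_obs(): the state, without advancing time (a new reading comes with each control period).
- camera(name): name is "scene" or "top" or "wrist"; returns a dict with "frame" (384x512x3 uint8, red, green, blue), "z_map" (384x512 float32, m along the optical axis (not along the pixel's ray), 0 where there is no reading), "camera_matrix" (3x3 intrinsics, pixels), "rvec" (rotation vector, rad) and "tvec" (3), from world to camera coordinates, as OpenCV has them. Camera axes: x right, y down, z forward; pixel columns grow to the right and rows downward; lengths in m; the calibration is good to about 2 mm. A picture is of the moment at which its call begins.
- hand_in(): hands the job in; it is judged then, once.
The state is a dict: "time_s": time; "qpos": joint angles; "joint_vel": joint speeds; "tau": joint torques, N m; "ee_pos": TCP position; "eef_rot": TCP orientation; "force": force on the tool from outside, world axes, zero at the start; "moment": the same for the moment, N m; "grip_width": finger opening in m; "grip_force": force on a finger pad.
Only numpy, scipy, OpenCV 4.12 (cv2) and the standard library are available. Lean on these libraries where they do the work, as an engineer would, in place of code of your own. Each camera call takes 0.05 s, during which the arm holds its last target. There are 200 camera calls.

### The job

The three wash pots stand on each other's coasters. Move them so that each pot stands upright and flat inside the rim of the coaster of its own colour (the one with the red band on red, the one with the blue band on blue, the white one with brown paint inside and no coloured band on brown); set a pot down on a free patch of bench on the way if you need to. Never tip a pot over, and leave the glue bottle, the marker pen and the pale brush where they are.

Things in the scene. Friction and masses are not known exactly. Their poses are not given: they have to be found in the camera images.
- pot_red_center (a point): centre of an open round wash pot with a broad RED band round its white sides, nearly black inside (not the similar pot far off at the back of the bench): 54 mm across at the rim (its top edge), tapering to 44 mm at the foot, 48 mm tall, loose, 50 to 100 g. The point is on its axis, 24 mm above its foot; z is its axis, up when it stands upright. Grip it across its outside. It starts upright on a coaster of another colour.
- pot_blue_center (a point): centre of an open round wash pot with a broad BLUE band round its clear see-through sides, pale inside: 54 mm across at the rim (its top edge), tapering to 44 mm at the foot, 48 mm tall, loose, 50 to 100 g. The point is on its axis, 24 mm above its foot; z is its axis, up when it stands upright. Grip it across its outside. It starts upright on a coaster of another colour.
- pot_brown_center (a point): centre of an open round wash pot with BROWN paint inside and only thin dark lines (no coloured band) round its white sides: 54 mm across at the rim (its top edge), tapering to 44 mm at the foot, 48 mm tall, loose, 50 to 100 g. The point is on its axis, 24 mm above its foot; z is its axis, up when it stands upright. Grip it across its outside. It starts upright on a coaster of another colour.
- coaster_red: round red coaster fixed to the bench: a flat tray 84 mm across with a raised rim 6 mm wide and 8 mm high; inside the rim is a flat floor 72 mm across, 3 mm above the bench. Origin at the centre of its underside, on the bench top (z = 0); z up. The bench round and between the coasters is bare, apart from the things listed and a few flat tokens to the left. A pot standing properly in it has its centre 27 mm above this origin.
- coaster_blue: round blue coaster fixed to the bench: a flat tray 84 mm across with a raised rim 6 mm wide and 8 mm high; inside the rim is a flat floor 72 mm across, 3 mm above the bench. Origin at the centre of its underside, on the bench top (z = 0); z up. The bench round and between the coasters is bare, apart from the things listed and a few flat tokens to the left. A pot standing properly in it has its centre 27 mm above this origin.
- coaster_brown: round brown coaster fixed to the bench: a flat tray 84 mm across with a raised rim 6 mm wide and 8 mm high; inside the rim is a flat floor 72 mm across, 3 mm above the bench. Origin at the centre of its underside, on the bench top (z = 0); z up. The bench round and between the coasters is bare, apart from the things listed and a few flat tokens to the left. A pot standing properly in it has its centre 27 mm above this origin.
- glue_bottle_center (a point): bystander: loose white dropper glue bottle with a red pointed cap, standing upright, 33 mm across, 112 mm tall; the point is on its axis half-way up; z is its axis
- marker_pen_center (a point): bystander: loose white marker pen with a black cap, lying on the bench, 131 mm long, 15 mm thick; the point is its middle, its y axis runs along the pen
- brush_center (a point): bystander: loose paint brush with a pale wooden handle, lying on the bench, 180 mm long, 12 mm thick; the point is its middle, its y axis runs along the brush
Things that resemble listed ones, but are neither listed nor needed, are in the scene too. What is shaped like the part that bears pot_blue_center but orange or pink is not meant. Leave any orange look-alike of the part that bears pot_red_center alone.

How it is judged:
At the end, for the whole second after the job is handed in: each pot stands on the coaster of its own colour: its axis within 15 mm of the coaster's centre, its centre 22 to 31 mm above the coaster's underside (resting on the floor inside the rim), upright within 0.1 rad, at rest (horizontal distance between pot_red_center and coaster_red below 0.015 m and z of pot_red_center in the frame of coaster_red between 0.022 and 0.031 m and angle between each of pot_red_center, pot_blue_center, pot_brown_center's own z axis and vertical below 0.1 rad and linear speed of each of pot_red, pot_blue, pot_brown below 0.02 m/s and horizontal distance between pot_blue_center and coaster_blue below 0.015 m and z of pot_blue_center in the frame of coaster_blue between 0.022 and 0.031 m and horizontal distance between pot_brown_center and coaster_brown below 0.015 m and z of pot_brown_center in the frame of coaster_brown between 0.022 and 0.031 m); the robot touches nothing.
It fails at once if a pot is tipped over (more than 0.8 rad) (angle between any of pot_red_center, pot_blue_center, pot_brown_center's own z axis and vertical above 0.8 rad).
It fails at once if the glue bottle, marker pen or brush is moved by more than 30 mm (distance of any of glue_bottle_center, marker_pen_center, brush_center from where it was at the start of the episode above 0.03 m).
It fails at once if the glue bottle is knocked over (angle between glue_bottle_center's own z axis and vertical above 0.6 rad).
It also fails if it takes over 136 s, if anything falls off the work surface, if the arm or the gripper's body presses on something with over 40 N, if the wrist force passes 120 N, or if a joint passes its speed limit or range.

## Working session

There is one attempt and no reset: what is moved stays moved. The work goes in short steps, Python scripts to look and compute and a tool call to move; the robot and the scene stay as the last step left them, time stands still between calls to the robot, and variables do not carry over. Pictures are saved under pics/ and viewed, at most 14 in all, crops included, and the job is handed in when it is done.

Besides the shell and the picture viewer there is one more tool, called after "Emit:" in YAML: its name, and indented under it one key for each argument. send_rows: Moves the arm, as the interface text tells. Its arguments: {"type":"object","properties":{"rows":{"type":"array"},"force":{"type":"number"}},"required":["rows"]}

```bash
mkdir -p pics
cat > h.py <<'E'
from station import *
import numpy as np, cv2
def cam(n):
    c=camera(n); R=cv2.Rodrigues(np.array(c['rvec'],float))[0]; c['R']=R; c['t']=np.array(c['tvec'],float).ravel(); return c
def save(c,f): cv2.imwrite('pics/'+f,cv2.cvtColor(c['frame'],cv2.COLOR_RGB2BGR))
def cloud(c):
    z=c['z_map']; v,u=np.indices(z.shape); K=np.array(c['camera_matrix'])
    P=np.stack([(u-K[0,2])/K[0,0]*z,(v-K[1,2])/K[1,1]*z,z],-1)
    return (P-c['t'])@c['R']
def ray(c,u,v,h):
    K=np.array(c['camera_matrix']); d=np.linalg.inv(K)@[u,v,1]; d=c['R'].T@d; o=-c['R'].T@c['t']
    return o+d*(h-o[2])/d[2]
E
python3 - <<'E'
from h import *
o=get_obs(); print({k:np.round(v,3) for k,v in o.items()})
for n in ('scene','top'):
    c=cam(n); save(c,n+'0.png'); print(n,-c['R'].T@c['t'], c['camera_matrix'])
E
```

```text
{'time_s': np.float64(0.0), 'qpos': array([-1.278,  0.3  ,  1.522, -0.   ,  1.321, -0.067]), 'joint_vel': array([ 0.   , -0.001,  0.   , -0.001,  0.001,  0.002]), 'tau': array([-1.0000e-03, -5.3180e+01, -3.5273e+01,  7.1000e-02,  2.4000e-02,
       -0.0000e+00]), 'ee_pos': array([ 0.194, -0.515,  0.178]), 'eef_rot': array([-3.14, -0.  ,  0.36]), 'force': array([ 0.049,  0.044, -0.235]), 'moment': array([-0.032, -0.009, -0.005]), 'grip_force': np.float64(0.0), 'grip_width': np.float64(0.094)}
scene [0.11340319 0.77558802 0.51894115] [[432.12482262   0.         258.10757926]
 [  0.         432.12482262 194.08884911]
 [  0.           0.           1.        ]]
top [ 0.53485321 -0.09527426  0.96434885] [[347.05717125   0.         254.77802795]
 [  0.         347.05717125 190.60452439]
 [  0.           0.           1.        ]]
```

View pics/top0.png

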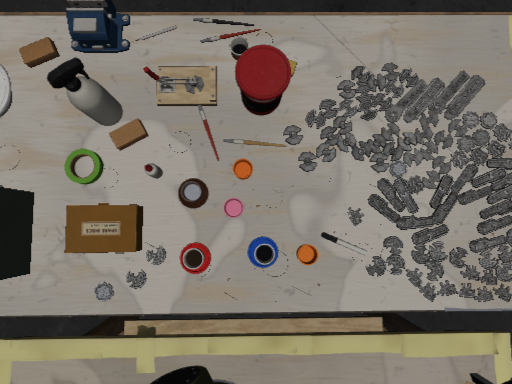

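View pics/scene0.png

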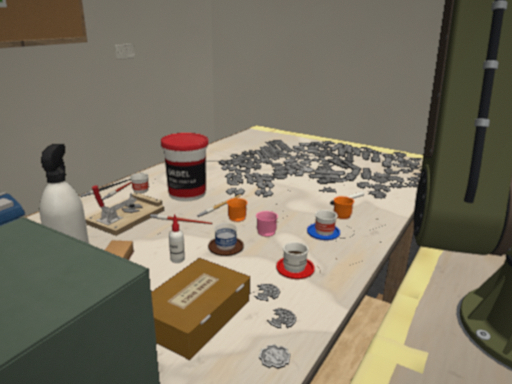

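The top view shows the brown coaster at (193,193) holding the blue pot, the red coaster at (195,258) holding the brown pot, and the blue coaster at (263,252) holding the red pot. The glue bottle is at (152,170), the marker at (345,243), and the brush at (255,143). The scene view confirms which pot is on which coaster.

Run:
```python
from h import *
c=cam('top'); P=cloud(c); hsv=cv2.cvtColor(c['frame'],cv2.COLOR_RGB2HSV)
v,u=np.indices(hsv.shape[:2]); f=c['frame'].astype(int)
for n,(a,b) in dict(brown=(193,193),red=(195,258),blue=(263,252)).items():
    near=np.hypot(u-a,v-b)<24
    H,S,V=hsv[...,0],hsv[...,1],hsv[...,2]
    m=near&(S>100)
    if n=='red': m&=((H<8)|(H>172))
    if n=='blue': m&=(H>100)&(H<130)
    if n=='brown': m=near&(V<110)&(P[...,2]<.02)
    cnt=max(cv2.findContours(m.astype(np.uint8),cv2.RETR_EXTERNAL,cv2.CHAIN_APPROX_NONE)[0],key=len)
    (x,y),r=cv2.minEnclosingCircle(cnt); e=cv2.fitEllipse(cnt)
    print(n,'circ',np.round(ray(c,x,y,.006),4),r*2,'ell',np.round(ray(c,*e[0],.006),4),e[1])
    q=P[near&(P[...,2]>.043)&(P[...,2]<.06)]
    t=(near&(P[...,2]>.04)&(P[...,2]<.07)).astype(np.uint8)
    cn=max(cv2.findContours(t,cv2.RETR_EXTERNAL,cv2.CHAIN_APPROX_NONE)[0],key=len,default=None)
    if cn is not None:
        (x,y),r=cv2.minEnclosingCircle(cn); print('  pot rim',np.round(ray(c,x,y,.051),4),r*2,'pts',len(q),q.mean(0).round(4),q.min(0).round(3),q.max(0).round(3))
for n,(a,b) in dict(glue=(152,170),mark1=(325,236),o1=(307,254),o2=(243,169),pink=(233,208),box=(103,228),brushtip=(225,140),free=(228,245)).items(): print(n,ray(c,a,b,.02).round(3),P[b,a].round(3))
im=cv2.resize(c['frame'][150:290,130:330],None,fx=4,fy=4,interpolation=cv2.INTER_CUBIC); cv2.imwrite('pics/crop.png',im[...,::-1])
```

```text
brown circ [0.6258 0.0611 0.006 ] 30.8984317779541 ell [0.6259 0.0607 0.006 ] (29.709976196289062, 29.962976455688477)
  pot rim [0.6273 0.0603 0.051 ] 20.62798500061035 pts 100 [0.6286 0.0631 0.0494] [0.6   0.034 0.043] [0.653 0.088 0.053]
red circ [0.4491 0.0535 0.006 ] 31.240358352661133 ell [0.4488 0.0535 0.006 ] (29.70490837097168, 30.650815963745117)
  pot rim [0.4523 0.0533 0.051 ] 21.2451114654541 pts 105 [0.4516 0.0553 0.0491] [0.427 0.026 0.043] [0.478 0.08  0.055]
blue circ [ 0.4629 -0.1301  0.006 ] 30.874418258666992 ell [ 0.463  -0.1302  0.006 ] (29.371952056884766, 30.093048095703125)
  pot rim [ 0.4618 -0.1322  0.051 ] 21.051908493041992 pts 96 [ 0.461  -0.1326  0.0497] [ 0.435 -0.158  0.043] [ 0.489 -0.106  0.054]
glue [0.688 0.171 0.02 ] [0.68  0.156 0.072]
mark1 [ 0.504 -0.299  0.02 ] [ 0.504 -0.3    0.016]
o1 [ 0.457 -0.249  0.02 ] [ 0.456 -0.25   0.016]
o2 [ 0.689 -0.079  0.02 ] [ 0.689 -0.079  0.024]
pink [ 0.582 -0.051  0.02 ] [ 0.582 -0.051  0.022]
box [0.532 0.299 0.02 ] [0.532 0.283 0.058]
brushtip [ 0.771 -0.029  0.02 ] [ 0.774 -0.028  0.009]
free [ 0.483 -0.037  0.02 ] [ 0.482 -0.036 -0.001]
```

View pics/crop.png

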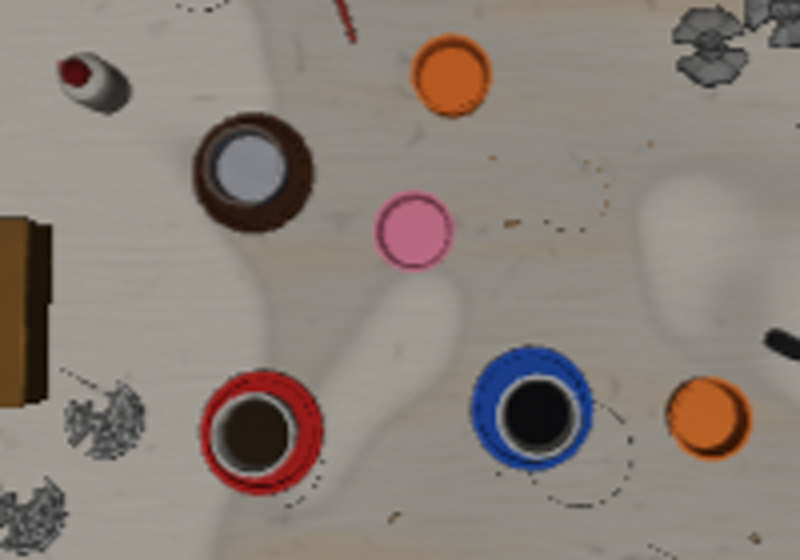

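The crop confirms the layout: the pots sit close to centred in their coasters. First I turn the tool to yaw 0, so that dx = world +x, dy = world −y and dz = down.

Emit:
send_rows:
  rows:
    - {"roll": 5.2}
    - {"roll": 5.2}
    - {"roll": 5.2}
    - {"roll": 5.0}
    - {}

```text
invalid input at $.rows[0]: expected keys dx, dy, dz, roll, jaw
```

Emit:
send_rows:
  rows:
    - {"dx": 22,"dy": -30}
    - {"dx": 22,"dy": -30}
    - {"dx": 22,"dy": -30}
    - {"dx": 22,"dy": -30}
    - {"dx": 22,"dy": -30}
    - {"dx": 22,"dy": -30}
    - {"dx": 22,"dy": -30}
    - {"dx": 22,"dy": -30}
    - {"dx": 22,"dy": -30}
    - {"dx": 22,"dy": -30}
    - {"dx": 22,"dy": -30}
    - {}

```text
invalid input at $.rows[0]: expected keys dx, dy, dz, roll, jaw
```

Emit:
send_rows:
  rows:
    - {"dx": 0,"dy": 0,"dz": 0,"roll": 5.2,"jaw": -1}
    - {"dx": 0,"dy": 0,"dz": 0,"roll": 5.2,"jaw": -1}
    - {"dx": 0,"dy": 0,"dz": 0,"roll": 5.2,"jaw": -1}
    - {"dx": 0,"dy": 0,"dz": 0,"roll": 5.0,"jaw": -1}
    - {"dx": 0,"dy": 0,"dz": 0,"roll": 0,"jaw": -1}

```text
time_s: 0.57
ee_pos: [0.1936, -0.5147, 0.1787]
eef_rot: [-3.141, 0.0, -0.004]
force: [-0.2, 0.1, -0.7]
grip_width: 0.0939
grip_force: 0.0
```

Emit:
send_rows:
  rows:
    - {"dx": 22,"dy": -30,"dz": 0,"roll": 0,"jaw": -1}
    - {"dx": 22,"dy": -30,"dz": 0,"roll": 0,"jaw": -1}
    - {"dx": 22,"dy": -30,"dz": 0,"roll": 0,"jaw": -1}
    - {"dx": 22,"dy": -30,"dz": 0,"roll": 0,"jaw": -1}
    - {"dx": 22,"dy": -30,"dz": 0,"roll": 0,"jaw": -1}
    - {"dx": 22,"dy": -30,"dz": 0,"roll": 0,"jaw": -1}
    - {"dx": 22,"dy": -30,"dz": 0,"roll": 0,"jaw": -1}
    - {"dx": 22,"dy": -30,"dz": 0,"roll": 0,"jaw": -1}
    - {"dx": 22,"dy": -30,"dz": 0,"roll": 0,"jaw": -1}
    - {"dx": 22,"dy": -30,"dz": 0,"roll": 0,"jaw": -1}
    - {"dx": 22,"dy": -30,"dz": 0,"roll": 0,"jaw": -1}
    - {"dx": 0,"dy": 0,"dz": 0,"roll": 0,"jaw": -1}

```text
time_s: 1.57
ee_pos: [0.4379, -0.1805, 0.1789]
eef_rot: [-3.141, -0.001, 0.008]
force: [-0.2, -0.0, -0.6]
grip_width: 0.0941
grip_force: 0.0
```

Emit:
send_rows:
  rows:
    - {"dx": 12,"dy": -25,"dz": 20,"roll": 0,"jaw": -1}
    - {"dx": 12,"dy": -24,"dz": 30,"roll": 0,"jaw": -1}
    - {"dx": 0,"dy": 0,"dz": 30,"roll": 0.2,"jaw": -1}
    - {"dx": 0,"dy": 0,"dz": 0,"roll": 0,"jaw": -1}
    - {"dx": 0,"dy": 0,"dz": 0,"roll": 0,"jaw": -1}
    - {"dx": 0,"dy": 0,"dz": 0,"roll": 0,"jaw": -1}

```text
time_s: 2.07
ee_pos: [0.46, -0.1366, 0.1006]
eef_rot: [3.141, -0.002, -0.003]
force: [0.2, -0.6, 1.0]
grip_width: 0.0937
grip_force: 0.0
```

Emit:
send_rows:
  rows:
    - {"dx": 2,"dy": -4,"dz": 20,"roll": 0,"jaw": -1}
    - {"dx": 0,"dy": 0,"dz": 20,"roll": 0,"jaw": -1}
    - {"dx": 0,"dy": 0,"dz": 20,"roll": 0,"jaw": -1}
    - {"dx": 0,"dy": 0,"dz": 18,"roll": 0,"jaw": -1}
    - {"dx": 0,"dy": 0,"dz": 0,"roll": 0,"jaw": -1}
    - {"dx": 0,"dy": 0,"dz": 0,"roll": 0,"jaw": -1}

```text
time_s: 2.57
ee_pos: [0.462, -0.1325, 0.0223]
eef_rot: [3.141, -0.001, -0.004]
force: [-0.1, 0.1, 0.6]
grip_width: 0.0943
grip_force: 0.0
```

Emit:
send_rows:
  rows:
    - {"dx": 0,"dy": 0,"dz": 0,"roll": 0,"jaw": -0.3}
    - {"dx": 0,"dy": 0,"dz": 0,"roll": 0,"jaw": 0}
    - {"dx": 0,"dy": 0,"dz": 0,"roll": 0,"jaw": 0.3}
    - {"dx": 0,"dy": 0,"dz": 0,"roll": 0,"jaw": 1}
    - {"dx": 0,"dy": 0,"dz": 0,"roll": 0,"jaw": 1}
    - {"dx": 0,"dy": 0,"dz": 0,"roll": 0,"jaw": 1}
    - {"dx": 0,"dy": 0,"dz": 0,"roll": 0,"jaw": 1}
    - {"dx": 0,"dy": 0,"dz": 0,"roll": 0,"jaw": 1}
  force: 10

```text
time_s: 3.23
ee_pos: [0.4617, -0.1318, 0.0211]
eef_rot: [3.141, -0.0, -0.003]
force: [0.7, -1.1, 1.8]
grip_width: 0.0528
grip_force: 10.0
```

Emit:
send_rows:
  rows:
    - {"dx": 0,"dy": 0,"dz": -8,"roll": 0,"jaw": 1}
    - {"dx": 0,"dy": 0,"dz": -16,"roll": 0,"jaw": 1}
    - {"dx": 0,"dy": 0,"dz": -16,"roll": 0,"jaw": 1}
    - {"dx": -12,"dy": -12,"dz": 0,"roll": 0,"jaw": 1}
    - {"dx": -20,"dy": -20,"dz": 0,"roll": 0,"jaw": 1}
    - {"dx": -20,"dy": -20,"dz": 0,"roll": 0,"jaw": 1}
    - {"dx": -20,"dy": -20,"dz": 0,"roll": 0,"jaw": 1}
    - {"dx": -20,"dy": -20,"dz": 0,"roll": 0,"jaw": 1}
    - {"dx": 0,"dy": 0,"dz": 0,"roll": 0,"jaw": 1}
    - {"dx": 0,"dy": 0,"dz": 0,"roll": 0,"jaw": 1}

```text
time_s: 4.07
ee_pos: [0.3697, -0.0389, 0.0616]
eef_rot: [3.141, -0.001, -0.002]
force: [1.1, -0.2, -0.8]
grip_width: 0.0532
grip_force: 10.0
```

Emit:
send_rows:
  rows:
    - {"dx": 0,"dy": 0,"dz": 15,"roll": 0,"jaw": 1}
    - {"dx": 0,"dy": 0,"dz": 15,"roll": 0,"jaw": 1}
    - {"dx": 0,"dy": 0,"dz": 8,"roll": 0,"jaw": 1}
    - {"dx": 0,"dy": 0,"dz": 3,"roll": 0,"jaw": 1}
    - {"dx": 0,"dy": 0,"dz": 2,"roll": 0,"jaw": 1}
    - {"dx": 0,"dy": 0,"dz": 0,"roll": 0,"jaw": 1}
    - {"dx": 0,"dy": 0,"dz": 0,"roll": 0,"jaw": 1}

```text
time_s: 4.65
ee_pos: [0.3703, -0.0396, 0.0184]
eef_rot: [3.142, -0.001, -0.003]
force: [0.5, 0.1, -1.0]
grip_width: 0.0531
grip_force: 10.0
```

Emit:
send_rows:
  rows:
    - {"dx": 0,"dy": 0,"dz": 0,"roll": 0,"jaw": -0.3}
    - {"dx": 0,"dy": 0,"dz": 0,"roll": 0,"jaw": -0.6}
    - {"dx": 0,"dy": 0,"dz": 0,"roll": 0,"jaw": -0.8}
    - {"dx": 0,"dy": 0,"dz": 0,"roll": 0,"jaw": -0.8}
    - {"dx": 0,"dy": 0,"dz": -15,"roll": 0,"jaw": -0.8}
    - {"dx": 0,"dy": 0,"dz": -20,"roll": 0,"jaw": -0.8}
    - {"dx": 0,"dy": 0,"dz": -30,"roll": 0,"jaw": -1}
    - {"dx": 0,"dy": 0,"dz": -35,"roll": 0,"jaw": -1}
    - {"dx": 0,"dy": 0,"dz": 0,"roll": 0,"jaw": -1}
    - {"dx": 0,"dy": 0,"dz": 0,"roll": 0,"jaw": -1}

```text
time_s: 5.48
ee_pos: [0.3707, -0.0396, 0.1192]
eef_rot: [3.141, -0.003, -0.003]
force: [-0.4, -0.6, -0.3]
grip_width: 0.094
grip_force: 0.0
```

Emit:
send_rows:
  rows:
    - {"dx": 16,"dy": -6,"dz": 0,"roll": 0,"jaw": -1}
    - {"dx": 30,"dy": -12,"dz": 0,"roll": 0,"jaw": -1}
    - {"dx": 30,"dy": -12,"dz": 0,"roll": 0,"jaw": -1}
    - {"dx": 30,"dy": -12,"dz": 0,"roll": 0,"jaw": -1}
    - {"dx": 30,"dy": -12,"dz": 0,"roll": 0,"jaw": -1}
    - {"dx": 30,"dy": -12,"dz": 0,"roll": 0,"jaw": -1}
    - {"dx": 30,"dy": -12,"dz": 0,"roll": 0,"jaw": -1}
    - {"dx": 30,"dy": -12,"dz": 0,"roll": 0,"jaw": -1}
    - {"dx": 30,"dy": -10,"dz": 0,"roll": 0,"jaw": -1}
    - {"dx": 0,"dy": 0,"dz": 0,"roll": 0,"jaw": -1}
    - {"dx": 0,"dy": 0,"dz": 0,"roll": 0,"jaw": -1}
    - {"dx": 0,"dy": 0,"dz": 0,"roll": 0,"jaw": -1}

```text
time_s: 6.48
ee_pos: [0.6252, 0.0596, 0.1163]
eef_rot: [3.141, 0.002, -0.003]
force: [0.0, 0.1, -0.3]
grip_width: 0.094
grip_force: 0.0
```

Run:
```python
from h import *
save(cam('wrist'),'w1.png')
```

```text
(no output)
```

View pics/w1.png

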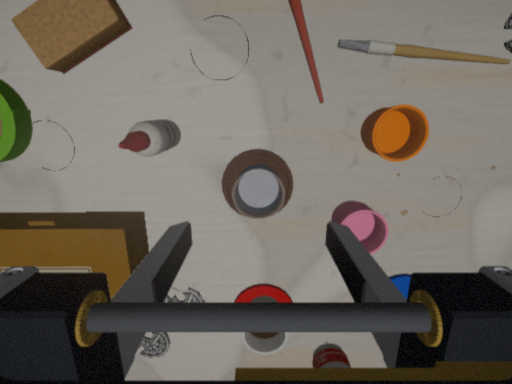

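The wrist view shows the blue pot at (258,190), centred between the fingers, with the glue bottle at (150,138) clear to the left. Next I go down and grip.

Emit:
send_rows:
  rows:
    - {"dx": 1.5,"dy": 0,"dz": 20,"roll": 0,"jaw": -1}
    - {"dx": 0,"dy": 0,"dz": 20,"roll": 0,"jaw": -1}
    - {"dx": 0,"dy": 0,"dz": 20,"roll": 0,"jaw": -1}
    - {"dx": 0,"dy": 0,"dz": 20,"roll": 0,"jaw": -1}
    - {"dx": 0,"dy": 0,"dz": 11,"roll": 0,"jaw": -1}
    - {"dx": 0,"dy": 0,"dz": 0,"roll": 0,"jaw": -1}
    - {"dx": 0,"dy": 0,"dz": 0,"roll": 0,"jaw": -1}

```text
time_s: 7.12
ee_pos: [0.6275, 0.0596, 0.0275]
eef_rot: [-3.142, -0.0, -0.003]
force: [-0.3, 0.1, 0.1]
grip_width: 0.094
grip_force: 0.0
```

Emit:
send_rows:
  rows:
    - {"dx": 0,"dy": 0,"dz": 0,"roll": 0,"jaw": -0.3}
    - {"dx": 0,"dy": 0,"dz": 0,"roll": 0,"jaw": 0}
    - {"dx": 0,"dy": 0,"dz": 0,"roll": 0,"jaw": 0.3}
    - {"dx": 0,"dy": 0,"dz": 0,"roll": 0,"jaw": 1}
    - {"dx": 0,"dy": 0,"dz": 0,"roll": 0,"jaw": 1}
    - {"dx": 0,"dy": 0,"dz": 0,"roll": 0,"jaw": 1}
    - {"dx": 0,"dy": 0,"dz": 0,"roll": 0,"jaw": 1}
    - {"dx": 0,"dy": 0,"dz": 0,"roll": 0,"jaw": 1}

```text
time_s: 7.78
ee_pos: [0.6277, 0.0598, 0.0269]
eef_rot: [3.142, 0.0, -0.003]
force: [-1.1, 0.5, -0.5]
grip_width: 0.0444
grip_force: 0.0
```

Run:
```python
from h import *
a=cam('scene');b=cam('wrist'); o=get_obs(); print(o['grip_width'],o['grip_force'],o['force'])
A=cv2.resize(a['frame'][190:290,170:290],(480,400),interpolation=cv2.INTER_CUBIC);B=cv2.resize(b['frame'][100:384,80:432],(320,258))
im=np.zeros((400,800,3),np.uint8); im[:,:480]=A; im[:258,480:]=B; cv2.imwrite('pics/s2.png',im[...,::-1])
```

```text
0.03607045902926113 0.0 [ 0.48966018 -0.0372195   0.79968573]
```

View pics/s2.png

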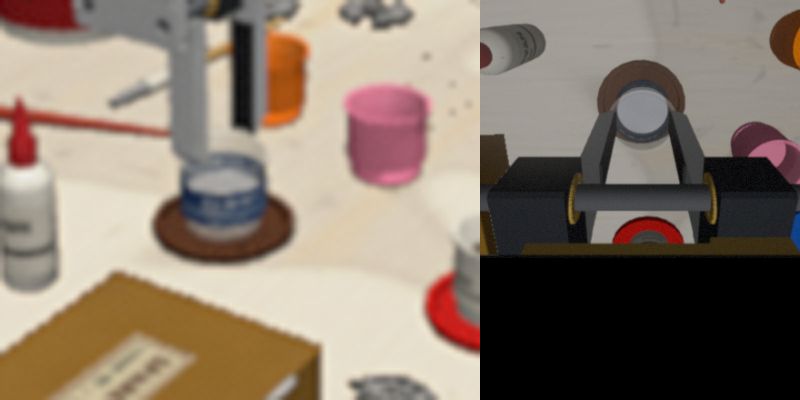

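The scene crop shows the finger tips near the pot's far rim edge without gripping it, and the pot is still upright. I'll open and measure before retrying.

Emit:
send_rows:
  rows:
    - {"dx": 0,"dy": 0,"dz": 0,"roll": 0,"jaw": 0}
    - {"dx": 0,"dy": 0,"dz": 0,"roll": 0,"jaw": -0.5}
    - {"dx": 0,"dy": 0,"dz": 0,"roll": 0,"jaw": -1}
    - {"dx": 0,"dy": 0,"dz": 0,"roll": 0,"jaw": -1}
    - {"dx": 0,"dy": 0,"dz": 0,"roll": 0,"jaw": -1}
    - {"dx": 0,"dy": 0,"dz": 0,"roll": 0,"jaw": -1}

```text
time_s: 8.38
ee_pos: [0.6277, 0.0598, 0.0269]
eef_rot: [-3.142, 0.0, -0.003]
force: [0.1, -0.5, 0.2]
grip_width: 0.0725
grip_force: 0.0
```

Run:
```python
from h import *
o=get_obs(); p=o['ee_pos']; print(p.round(4),o['grip_width'])
a=cam('scene');b=cam('wrist')
def pr(c,q): return cv2.projectPoints(np.array([q],float),c['rvec'],c['tvec'],np.array(c['camera_matrix']),None)[0].ravel()
out=[]
for c in (a,b):
    f=c['frame'].copy()
    for q,col in ((p,(255,0,0)),(p+[0,0.047,0],(0,255,0)),(p-[0,.047,0],(0,255,0)),([.627,.06,.051],(255,0,255)),([.627,.06,.003],(255,255,0))):
        x,y=pr(c,q).round().astype(int); cv2.circle(f,(int(x),int(y)),1,col,-1)
    out.append(f)
A=cv2.resize(out[0][190:290,170:290],(480,400),interpolation=cv2.INTER_NEAREST);B=cv2.resize(out[1][100:340,130:380],(320,307))
im=np.zeros((400,800,3),np.uint8); im[:,:480]=A; im[:307,480:]=B; cv2.imwrite('pics/s3.png',im[...,::-1])
```

```text
[0.6277 0.0598 0.0269] 0.07251403902564439
```

View pics/s3.png

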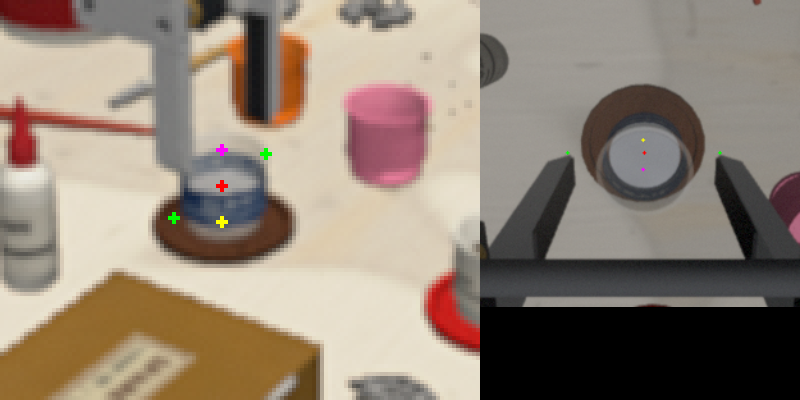

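Run:
```python
from h import *
o=get_obs(); print(o['ee_pos'],o['grip_width'],o['qpos'].round(3))
for n in ('scene','wrist'):
    P=cloud(cam(n)); d=P-o['ee_pos']
    m=(np.abs(d[...,0])<.02)&(np.abs(d[...,1])<.075)&(np.abs(d[...,1])>.031)&(P[...,2]>.02)&(P[...,2]<.1)
    for s in (1,-1):
        q=P[m&(d[...,1]*s>0)]; print(n,s,len(q), np.percentile(q,[0,2,10,50,100],axis=0).round(4).tolist() if len(q) else '')
c=cam('top'); P=cloud(c)
for k,(x,y) in dict(blue=(.627,.06),red=(.37,-.04)).items():
    q=P[(np.hypot(P[...,0]-x,P[...,1]-y)<.035)&(P[...,2]>.04)&(P[...,2]<.06)]; print(k,len(q),q.mean(0) if len(q) else '', q.min(0),q.max(0))
```

```text
[0.62767395 0.05977489 0.02695573] 0.08063974012974003 [0.037 0.629 1.414 0.    1.098 1.611]
scene 1 170 [[0.6159, 0.1013, 0.0532], [0.6161, 0.1024, 0.0561], [0.6169, 0.1053, 0.062], [0.6215, 0.1125, 0.0789], [0.6377, 0.1167, 0.0997]]
scene -1 164 [[0.6143, 0.0101, 0.0518], [0.6158, 0.0118, 0.0537], [0.6171, 0.0152, 0.0578], [0.6233, 0.02, 0.0766], [0.6364, 0.0245, 0.0999]]
wrist 1 1123 [[0.6195, 0.101, 0.054], [0.6207, 0.1012, 0.0563], [0.6239, 0.1014, 0.0621], [0.6363, 0.1028, 0.0818], [0.6382, 0.1137, 0.1]]
wrist -1 1139 [[0.6193, 0.0043, 0.0532], [0.6205, 0.0054, 0.056], [0.6236, 0.0074, 0.0622], [0.6361, 0.0155, 0.0821], [0.638, 0.0174, 0.1]]
blue 6 [0.63457388 0.03617994 0.04955474] [0.6293111  0.03480677 0.04890597] [0.63993962 0.03757259 0.05003645]
red 99 [ 0.36738366 -0.03819395  0.04647209] [ 0.34403998 -0.06429534  0.04076783] [ 0.39734181 -0.01245501  0.05158671]
```

The depth readings from both cameras put the finger tips about 26 mm above the reported TCP height, so the fingers closed above the rim. I'll work from the measured tip height and go 31 mm lower.

Emit:
send_rows:
  rows:
    - {"dx": 0,"dy": 0,"dz": 0,"roll": 0,"jaw": -1}
    - {"dx": 0,"dy": 0,"dz": 0,"roll": 0,"jaw": -1}
    - {"dx": 0,"dy": 0,"dz": 0,"roll": 0,"jaw": -1}
    - {"dx": 0,"dy": 0,"dz": 10,"roll": 0,"jaw": -1}
    - {"dx": 0,"dy": 0,"dz": 10,"roll": 0,"jaw": -1}
    - {"dx": 0,"dy": 0,"dz": 10,"roll": 0,"jaw": -1}
    - {"dx": 0,"dy": 0,"dz": 0,"roll": 0,"jaw": -1}
    - {"dx": 0,"dy": 0,"dz": 0,"roll": 0,"jaw": -1}

```text
time_s: 9.3
ee_pos: [0.6271, 0.0597, -0.0042]
eef_rot: [3.142, 0.002, -0.003]
force: [0.2, -0.7, 0.3]
grip_width: 0.0939
grip_force: 0.0
```

```bash
cat >> h.py <<'E'
def tips():
    o=get_obs(); print(o['ee_pos'].round(4),o['grip_width'])
    P=cloud(cam('wrist')); d=P-o['ee_pos']; w=o['grip_width']/2-.006
    m=(np.abs(d[...,0])<.016)&(np.abs(d[...,1])<.075)&(np.abs(d[...,1])>w)&(P[...,2]>.012)&(P[...,2]<.12)
    for s in (1,-1):
        q=P[m&(d[...,1]*s>0)]; print(s,len(q),np.percentile(q,[0,2,10,50],axis=0).round(4).tolist())
E
python3 - <<'E'
from h import *
tips()
E
```

```text
[ 0.6271  0.0597 -0.0042] 0.09391382048671275
1 3623 [[0.616, 0.1055, 0.0223], [0.6193, 0.1059, 0.0283], [0.6224, 0.1061, 0.0419], [0.6358, 0.1079, 0.0822]]
-1 3628 [[0.6161, -0.0007, 0.0221], [0.6189, 0.0006, 0.0283], [0.6221, 0.0025, 0.042], [0.6355, 0.0105, 0.0823]]
```

Tips are at 0.022, as intended, so I can grip.

Emit:
send_rows:
  rows:
    - {"dx": 0,"dy": 0,"dz": 0,"roll": 0,"jaw": -0.3}
    - {"dx": 0,"dy": 0,"dz": 0,"roll": 0,"jaw": 0}
    - {"dx": 0,"dy": 0,"dz": 0,"roll": 0,"jaw": 0.3}
    - {"dx": 0,"dy": 0,"dz": 0,"roll": 0,"jaw": 1}
    - {"dx": 0,"dy": 0,"dz": 0,"roll": 0,"jaw": 1}
    - {"dx": 0,"dy": 0,"dz": 0,"roll": 0,"jaw": 1}
    - {"dx": 0,"dy": 0,"dz": 0,"roll": 0,"jaw": 1}
    - {"dx": 0,"dy": 0,"dz": 0,"roll": 0,"jaw": 1}
    - {"dx": 0,"dy": 0,"dz": 0,"roll": 0,"jaw": 1}
  force: 10

```text
time_s: 10.1
ee_pos: [0.6277, 0.0598, -0.003]
eef_rot: [-3.142, -0.0, -0.003]
force: [-0.3, 0.0, 1.1]
grip_width: 0.0528
grip_force: 10.0
```

Emit:
send_rows:
  rows:
    - {"dx": 0,"dy": 0,"dz": -7,"roll": 0,"jaw": 1}
    - {"dx": 0,"dy": 0,"dz": -16,"roll": 0,"jaw": 1}
    - {"dx": 0,"dy": 0,"dz": -24,"roll": 0,"jaw": 1}
    - {"dx": 0,"dy": 0,"dz": -24,"roll": 0,"jaw": 1}
    - {"dx": 0,"dy": 0,"dz": -24,"roll": 0,"jaw": 1}
    - {"dx": -7,"dy": 8,"dz": 0,"roll": 0,"jaw": 1}
    - {"dx": -13,"dy": 15,"dz": 0,"roll": 0,"jaw": 1}
    - {"dx": -18,"dy": 21,"dz": 0,"roll": 0,"jaw": 1}
    - {"dx": -18,"dy": 21,"dz": 0,"roll": 0,"jaw": 1}
    - {"dx": -18,"dy": 21,"dz": 0,"roll": 0,"jaw": 1}
    - {"dx": -18,"dy": 21,"dz": 0,"roll": 0,"jaw": 1}
    - {"dx": -18,"dy": 21,"dz": 0,"roll": 0,"jaw": 1}

```text
time_s: 11.1
ee_pos: [0.5163, -0.0687, 0.0924]
eef_rot: [3.141, -0.0, -0.003]
force: [0.7, -0.2, -0.3]
grip_width: 0.0529
grip_force: 10.0
```

Emit:
send_rows:
  rows:
    - {"dx": -18,"dy": 21,"dz": 0,"roll": 0,"jaw": 1}
    - {"dx": -18,"dy": 21,"dz": 0,"roll": 0,"jaw": 1}
    - {"dx": -12,"dy": 13,"dz": 0,"roll": 0,"jaw": 1}
    - {"dx": -7,"dy": 7,"dz": 0,"roll": 0,"jaw": 1}
    - {"dx": 0,"dy": 0,"dz": 0,"roll": 0,"jaw": 1}
    - {"dx": 0,"dy": 0,"dz": 0,"roll": 0,"jaw": 1}
    - {"dx": 0,"dy": 0,"dz": 0,"roll": 0,"jaw": 1}

```text
time_s: 11.68
ee_pos: [0.4627, -0.1291, 0.0921]
eef_rot: [-3.142, -0.0, -0.003]
force: [0.1, 0.5, 0.3]
grip_width: 0.0528
grip_force: 10.0
```

Emit:
send_rows:
  rows:
    - {"dx": 0,"dy": 1,"dz": 20,"roll": 0,"jaw": 1}
    - {"dx": 0,"dy": 0,"dz": 25,"roll": 0,"jaw": 1}
    - {"dx": 0,"dy": 0,"dz": 25,"roll": 0,"jaw": 1}
    - {"dx": 0,"dy": 0,"dz": 15,"roll": 0,"jaw": 1}
    - {"dx": 0,"dy": 0,"dz": 6,"roll": 0,"jaw": 1}
    - {"dx": 0,"dy": 0,"dz": 2,"roll": 0,"jaw": 1}
    - {"dx": 0,"dy": 0,"dz": 2,"roll": 0,"jaw": 1}
    - {"dx": 0,"dy": 0,"dz": 0,"roll": 0,"jaw": 1}
    - {"dx": 0,"dy": 0,"dz": 0,"roll": 0,"jaw": 1}

```text
time_s: 12.43
ee_pos: [0.4627, -0.1308, -0.0022]
eef_rot: [3.141, -0.001, -0.003]
force: [0.8, -0.2, -0.6]
grip_width: 0.0527
grip_force: 10.0
```

Emit:
send_rows:
  rows:
    - {"dx": 0,"dy": 0,"dz": 0,"roll": 0,"jaw": -0.3}
    - {"dx": 0,"dy": 0,"dz": 0,"roll": 0,"jaw": -0.6}
    - {"dx": 0,"dy": 0,"dz": 0,"roll": 0,"jaw": -0.8}
    - {"dx": 0,"dy": 0,"dz": 0,"roll": 0,"jaw": -0.8}
    - {"dx": 0,"dy": 0,"dz": -15,"roll": 0,"jaw": -0.8}
    - {"dx": 0,"dy": 0,"dz": -20,"roll": 0,"jaw": -0.8}
    - {"dx": 0,"dy": 0,"dz": -30,"roll": 0,"jaw": -1}
    - {"dx": 0,"dy": 0,"dz": -35,"roll": 0,"jaw": -1}
    - {"dx": 0,"dy": 0,"dz": 0,"roll": 0,"jaw": -1}
    - {"dx": 0,"dy": 0,"dz": 0,"roll": 0,"jaw": -1}

```text
time_s: 13.27
ee_pos: [0.4629, -0.131, 0.0984]
eef_rot: [3.14, -0.003, -0.003]
force: [-0.4, -0.4, -0.4]
grip_width: 0.0937
grip_force: 0.0
```

Emit:
send_rows:
  rows:
    - {"dx": -1,"dy": -16,"dz": 0,"roll": 0,"jaw": -1}
    - {"dx": -2,"dy": -28,"dz": 0,"roll": 0,"jaw": -1}
    - {"dx": -2,"dy": -28,"dz": 0,"roll": 0,"jaw": -1}
    - {"dx": -2,"dy": -28,"dz": 0,"roll": 0,"jaw": -1}
    - {"dx": -2,"dy": -28,"dz": 0,"roll": 0,"jaw": -1}
    - {"dx": -2,"dy": -28,"dz": 0,"roll": 0,"jaw": -1}
    - {"dx": 0,"dy": -18,"dz": 0,"roll": 0,"jaw": -1}
    - {"dx": 0,"dy": -10,"dz": 0,"roll": 0,"jaw": -1}
    - {"dx": 0,"dy": 0,"dz": 0,"roll": 0,"jaw": -1}
    - {"dx": 0,"dy": 0,"dz": 0,"roll": 0,"jaw": -1}

```text
time_s: 14.1
ee_pos: [0.4514, 0.053, 0.0963]
eef_rot: [3.141, 0.001, -0.003]
force: [0.4, -0.2, -0.4]
grip_width: 0.0942
grip_force: 0.0
```

Run:
```python
from h import *
c=cam('scene'); save(c,'s4.png')
```

```text
(no output)
```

View pics/s4.png

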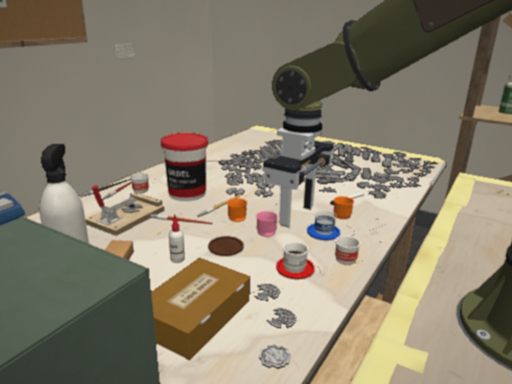

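The scene shows the blue pot upright on blue at (323,224), the red pot upright on the bench at (347,250), and the brown coaster empty at (225,245). The gripper is above the brown pot. Next I go down about 100 mm, with tips reaching roughly 0.022.

Emit:
send_rows:
  rows:
    - {"dx": 0.5,"dy": 0,"dz": 25,"roll": 0,"jaw": -1}
    - {"dx": 0,"dy": 0,"dz": 25,"roll": 0,"jaw": -1}
    - {"dx": 0,"dy": 0,"dz": 25,"roll": 0,"jaw": -1}
    - {"dx": 0,"dy": 0,"dz": 15,"roll": 0,"jaw": -1}
    - {"dx": 0,"dy": 0,"dz": 9,"roll": 0,"jaw": -1}
    - {"dx": 0,"dy": 0,"dz": 0,"roll": 0,"jaw": -1}
    - {"dx": 0,"dy": 0,"dz": 0,"roll": 0,"jaw": -1}

```text
time_s: 14.73
ee_pos: [0.4524, 0.0527, -0.0018]
eef_rot: [3.142, 0.0, -0.004]
force: [-0.2, -0.4, 0.1]
grip_width: 0.0938
grip_force: 0.0
```

Emit:
send_rows:
  rows:
    - {"dx": 0,"dy": 0,"dz": 0,"roll": 0,"jaw": -0.3}
    - {"dx": 0,"dy": 0,"dz": 0,"roll": 0,"jaw": 0}
    - {"dx": 0,"dy": 0,"dz": 0,"roll": 0,"jaw": 0.3}
    - {"dx": 0,"dy": 0,"dz": 0,"roll": 0,"jaw": 1}
    - {"dx": 0,"dy": 0,"dz": 0,"roll": 0,"jaw": 1}
    - {"dx": 0,"dy": 0,"dz": 0,"roll": 0,"jaw": 1}
    - {"dx": 0,"dy": 0,"dz": 0,"roll": 0,"jaw": 1}
    - {"dx": 0,"dy": 0,"dz": 0,"roll": 0,"jaw": 1}
    - {"dx": 0,"dy": 0,"dz": 0,"roll": 0,"jaw": 1}
  force: 10

```text
time_s: 15.48
ee_pos: [0.4522, 0.0533, -0.0019]
eef_rot: [3.142, -0.0, -0.003]
force: [-0.7, 0.5, 4.0]
grip_width: 0.0534
grip_force: 10.0
```

Emit:
send_rows:
  rows:
    - {"dx": 0,"dy": 0,"dz": -7,"roll": 0,"jaw": 1}
    - {"dx": 0,"dy": 0,"dz": -16,"roll": 0,"jaw": 1}
    - {"dx": 0,"dy": 0,"dz": -22,"roll": 0,"jaw": 1}
    - {"dx": 0,"dy": 0,"dz": -20,"roll": 0,"jaw": 1}
    - {"dx": 10,"dy": 0,"dz": 0,"roll": 0,"jaw": 1}
    - {"dx": 20,"dy": -1,"dz": 0,"roll": 0,"jaw": 1}
    - {"dx": 26,"dy": -2,"dz": 0,"roll": 0,"jaw": 1}
    - {"dx": 26,"dy": -2,"dz": 0,"roll": 0,"jaw": 1}
    - {"dx": 26,"dy": -2,"dz": 0,"roll": 0,"jaw": 1}
    - {"dx": 26,"dy": -1,"dz": 0,"roll": 0,"jaw": 1}
    - {"dx": 24,"dy": 0,"dz": 0,"roll": 0,"jaw": 1}
    - {"dx": 16,"dy": 0,"dz": 0,"roll": 0,"jaw": 1}

```text
time_s: 16.48
ee_pos: [0.6277, 0.0608, 0.063]
eef_rot: [-3.142, -0.0, -0.003]
force: [-0.2, -1.0, -0.7]
grip_width: 0.0531
grip_force: 10.0
```

Emit:
send_rows:
  rows:
    - {"dx": 0,"dy": 0,"dz": 0,"roll": 0,"jaw": 1}
    - {"dx": 0,"dy": 0,"dz": 0,"roll": 0,"jaw": 1}
    - {"dx": 0,"dy": 0,"dz": 0,"roll": 0,"jaw": 1}

```text
time_s: 16.73
ee_pos: [0.6254, 0.0608, 0.0629]
eef_rot: [3.142, 0.001, -0.003]
force: [0.7, -0.2, -0.8]
grip_width: 0.0532
grip_force: 10.0
```

Now down 64.

Emit:
send_rows:
  rows:
    - {"dx": 0,"dy": 0,"dz": 18,"roll": 0,"jaw": 1}
    - {"dx": 0,"dy": 0,"dz": 20,"roll": 0,"jaw": 1}
    - {"dx": 0,"dy": 0,"dz": 14,"roll": 0,"jaw": 1}
    - {"dx": 0,"dy": 0,"dz": 7,"roll": 0,"jaw": 1}
    - {"dx": 0,"dy": 0,"dz": 3,"roll": 0,"jaw": 1}
    - {"dx": 0,"dy": 0,"dz": 2,"roll": 0,"jaw": 1}
    - {"dx": 0,"dy": 0,"dz": 0,"roll": 0,"jaw": 1}
    - {"dx": 0,"dy": 0,"dz": 0,"roll": 0,"jaw": 1}

```text
time_s: 17.4
ee_pos: [0.6266, 0.0608, -0.0001]
eef_rot: [-3.142, -0.001, -0.003]
force: [0.3, -0.8, -0.3]
grip_width: 0.0531
grip_force: 10.0
```

Emit:
send_rows:
  rows:
    - {"dx": 0,"dy": 0,"dz": 0,"roll": 0,"jaw": -0.3}
    - {"dx": 0,"dy": 0,"dz": 0,"roll": 0,"jaw": -0.6}
    - {"dx": 0,"dy": 0,"dz": 0,"roll": 0,"jaw": -0.8}
    - {"dx": 0,"dy": 0,"dz": 0,"roll": 0,"jaw": -0.8}
    - {"dx": 0,"dy": 0,"dz": -15,"roll": 0,"jaw": -0.8}
    - {"dx": 0,"dy": 0,"dz": -20,"roll": 0,"jaw": -0.8}
    - {"dx": 0,"dy": 0,"dz": -30,"roll": 0,"jaw": -1}
    - {"dx": 0,"dy": 0,"dz": -35,"roll": 0,"jaw": -1}
    - {"dx": 0,"dy": 0,"dz": 0,"roll": 0,"jaw": -1}
    - {"dx": 0,"dy": 0,"dz": 0,"roll": 0,"jaw": -1}

```text
time_s: 18.23
ee_pos: [0.6272, 0.0608, 0.101]
eef_rot: [-3.141, -0.004, -0.003]
force: [-0.6, -0.3, -0.7]
grip_width: 0.094
grip_force: 0.0
```

Emit:
send_rows:
  rows:
    - {"dx": -16,"dy": 6,"dz": 0,"roll": 0,"jaw": -1}
    - {"dx": -28,"dy": 11,"dz": 0,"roll": 0,"jaw": -1}
    - {"dx": -28,"dy": 11,"dz": 0,"roll": 0,"jaw": -1}
    - {"dx": -28,"dy": 11,"dz": 0,"roll": 0,"jaw": -1}
    - {"dx": -28,"dy": 11,"dz": 0,"roll": 0,"jaw": -1}
    - {"dx": -28,"dy": 11,"dz": 0,"roll": 0,"jaw": -1}
    - {"dx": -28,"dy": 11,"dz": 0,"roll": 0,"jaw": -1}
    - {"dx": -28,"dy": 11,"dz": 0,"roll": 0,"jaw": -1}
    - {"dx": -28,"dy": 11,"dz": 0,"roll": 0,"jaw": -1}
    - {"dx": -16,"dy": 6,"dz": 0,"roll": 0,"jaw": -1}
    - {"dx": 0,"dy": 0,"dz": 0,"roll": 0,"jaw": -1}
    - {"dx": 0,"dy": 0,"dz": 0,"roll": 0,"jaw": -1}

```text
time_s: 19.23
ee_pos: [0.3695, -0.0385, 0.0986]
eef_rot: [-3.141, 0.0, -0.004]
force: [0.2, -0.6, 1.2]
grip_width: 0.0943
grip_force: 0.0
```

Run:
```python
from h import *
c=cam('scene'); save(c,'s5.png'); b=cam('wrist'); save(b,'w5.png')
P=cloud(b)
q=P[(np.hypot(P[...,0]-.37,P[...,1]+.04)<.04)&(P[...,2]>.038)&(P[...,2]<.06)]; print(len(q),q.mean(0),q.min(0),q.max(0))
print(get_obs()['ee_pos'])
```

```text
847 [ 0.36462408 -0.04089185  0.04635027] [ 0.34092711 -0.06778881  0.03800961] [ 0.39535558 -0.01413319  0.05005783]
[ 0.37033418 -0.03828731  0.09866894]
```

View pics/s5.png

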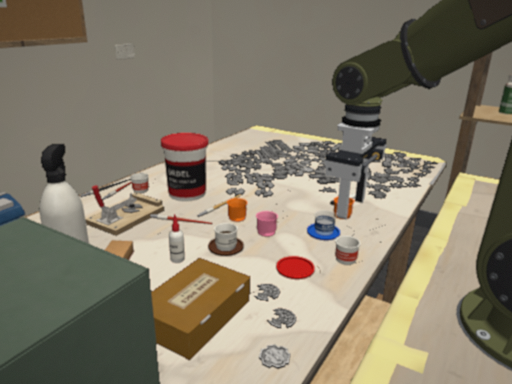

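The scene shows the brown pot standing on brown at (225,238), the red coaster empty at (295,267), and the red pot at (347,250). The red pot measures (0.368, −0.041).

Emit:
send_rows:
  rows:
    - {"dx": -2,"dy": 2,"dz": 25,"roll": 0,"jaw": -1}
    - {"dx": 0,"dy": 0,"dz": 25,"roll": 0,"jaw": -1}
    - {"dx": 0,"dy": 0,"dz": 25,"roll": 0,"jaw": -1}
    - {"dx": 0,"dy": 0,"dz": 18,"roll": 0,"jaw": -1}
    - {"dx": 0,"dy": 0,"dz": 11,"roll": 0,"jaw": -1}
    - {"dx": 0,"dy": 0,"dz": 0,"roll": 0,"jaw": -1}
    - {"dx": 0,"dy": 0,"dz": 0,"roll": 0,"jaw": -1}

```text
time_s: 19.92
ee_pos: [0.368, -0.0401, -0.0054]
eef_rot: [-3.141, 0.002, -0.003]
force: [-0.6, -0.5, 0.4]
grip_width: 0.0938
grip_force: 0.0
```

Emit:
send_rows:
  rows:
    - {"dx": 0,"dy": 0,"dz": 0,"roll": 0,"jaw": -0.3}
    - {"dx": 0,"dy": 0,"dz": 0,"roll": 0,"jaw": 0}
    - {"dx": 0,"dy": 0,"dz": 0,"roll": 0,"jaw": 0.3}
    - {"dx": 0,"dy": 0,"dz": 0,"roll": 0,"jaw": 1}
    - {"dx": 0,"dy": 0,"dz": 0,"roll": 0,"jaw": 1}
    - {"dx": 0,"dy": 0,"dz": 0,"roll": 0,"jaw": 1}
    - {"dx": 0,"dy": 0,"dz": 0,"roll": 0,"jaw": 1}
    - {"dx": 0,"dy": 0,"dz": 0,"roll": 0,"jaw": 1}
    - {"dx": 0,"dy": 0,"dz": 0,"roll": 0,"jaw": 1}
  force: 10

```text
time_s: 20.67
ee_pos: [0.3679, -0.0404, -0.005]
eef_rot: [-3.142, -0.0, -0.003]
force: [-0.5, 1.1, 2.8]
grip_width: 0.053
grip_force: 10.0
```

Emit:
send_rows:
  rows:
    - {"dx": 0,"dy": 0,"dz": -7,"roll": 0,"jaw": 1}
    - {"dx": 0,"dy": 0,"dz": -16,"roll": 0,"jaw": 1}
    - {"dx": 0,"dy": 0,"dz": -22,"roll": 0,"jaw": 1}
    - {"dx": 0,"dy": 0,"dz": -15,"roll": 0,"jaw": 1}
    - {"dx": 8,"dy": -9,"dz": 0,"roll": 0,"jaw": 1}
    - {"dx": 16,"dy": -18,"dz": 0,"roll": 0,"jaw": 1}
    - {"dx": 18,"dy": -22,"dz": 0,"roll": 0,"jaw": 1}
    - {"dx": 18,"dy": -22,"dz": 0,"roll": 0,"jaw": 1}
    - {"dx": 14,"dy": -15,"dz": 0,"roll": 0,"jaw": 1}
    - {"dx": 7,"dy": -8,"dz": 0,"roll": 0,"jaw": 1}
    - {"dx": 0,"dy": 0,"dz": 0,"roll": 0,"jaw": 1}
    - {"dx": 0,"dy": 0,"dz": 0,"roll": 0,"jaw": 1}

```text
time_s: 21.67
ee_pos: [0.4485, 0.053, 0.0548]
eef_rot: [3.141, 0.001, -0.003]
force: [-0.7, 0.1, -0.7]
grip_width: 0.0532
grip_force: 10.0
```

Emit:
send_rows:
  rows:
    - {"dx": 0,"dy": 0,"dz": 16,"roll": 0,"jaw": 1}
    - {"dx": 0,"dy": 0,"dz": 18,"roll": 0,"jaw": 1}
    - {"dx": 0,"dy": 0,"dz": 12,"roll": 0,"jaw": 1}
    - {"dx": 0,"dy": 0,"dz": 6,"roll": 0,"jaw": 1}
    - {"dx": 0,"dy": 0,"dz": 3,"roll": 0,"jaw": 1}
    - {"dx": 0,"dy": 0,"dz": 1.5,"roll": 0,"jaw": 1}
    - {"dx": 0,"dy": 0,"dz": 0,"roll": 0,"jaw": 1}
    - {"dx": 0,"dy": 0,"dz": 0,"roll": 0,"jaw": 1}

```text
time_s: 22.33
ee_pos: [0.4495, 0.0532, -0.0009]
eef_rot: [-3.142, -0.001, -0.003]
force: [-0.1, 0.1, -1.1]
grip_width: 0.0534
grip_force: 10.0
```

Emit:
send_rows:
  rows:
    - {"dx": 0,"dy": 0,"dz": 0,"roll": 0,"jaw": -0.3}
    - {"dx": 0,"dy": 0,"dz": 0,"roll": 0,"jaw": -0.6}
    - {"dx": 0,"dy": 0,"dz": 0,"roll": 0,"jaw": -0.8}
    - {"dx": 0,"dy": 0,"dz": 0,"roll": 0,"jaw": -0.8}
    - {"dx": 0,"dy": 0,"dz": -15,"roll": 0,"jaw": -0.8}
    - {"dx": 0,"dy": 0,"dz": -20,"roll": 0,"jaw": -0.8}
    - {"dx": 0,"dy": 0,"dz": -30,"roll": 0,"jaw": -1}
    - {"dx": 0,"dy": 0,"dz": -35,"roll": 0,"jaw": -1}
    - {"dx": 0,"dy": 0,"dz": -30,"roll": 0,"jaw": -1}
    - {"dx": 0,"dy": 0,"dz": 0,"roll": 0,"jaw": -1}

```text
time_s: 23.17
ee_pos: [0.4516, 0.0535, 0.1339]
eef_rot: [-3.141, -0.009, -0.003]
force: [-0.3, 0.6, 0.8]
grip_width: 0.0938
grip_force: 0.0
```

Emit:
send_rows:
  rows:
    - {"dx": -5,"dy": 20,"dz": 0,"roll": 0,"jaw": -1}
    - {"dx": -5,"dy": 35,"dz": 0,"roll": 0,"jaw": -1}
    - {"dx": -5,"dy": 35,"dz": 0,"roll": 0,"jaw": -1}
    - {"dx": -5,"dy": 35,"dz": 0,"roll": 0,"jaw": -1}
    - {"dx": -5,"dy": 35,"dz": 0,"roll": 0,"jaw": -1}
    - {"dx": -5,"dy": 35,"dz": 0,"roll": 0,"jaw": -1}
    - {"dx": -5,"dy": 35,"dz": 0,"roll": 0,"jaw": -1}
    - {"dx": -5,"dy": 35,"dz": 0,"roll": 0,"jaw": -1}
    - {"dx": -5,"dy": 35,"dz": 0,"roll": 0,"jaw": -1}
    - {"dx": -5,"dy": 35,"dz": 0,"roll": 0,"jaw": -1}
    - {"dx": 0,"dy": 20,"dz": 0,"roll": 0,"jaw": -1}
    - {"dx": 0,"dy": 0,"dz": 0,"roll": 0,"jaw": -1}

```text
time_s: 24.17
ee_pos: [0.3973, -0.3046, 0.1279]
eef_rot: [3.141, 0.0, -0.006]
force: [0.9, -0.6, 0.3]
grip_width: 0.0938
grip_force: 0.0
```

Run:
```python
from h import *
c=cam('top'); P=cloud(c); s=cam('scene')
for n,(x,y) in dict(brown=(.626,.061),red=(.449,.0535),blue=(.463,-.130)).items():
    t=((np.hypot(P[...,0]-x,P[...,1]-y)<.05)&(P[...,2]>.04)&(P[...,2]<.07)).astype(np.uint8); cn=np.concatenate(cv2.findContours(t,cv2.RETR_EXTERNAL,cv2.CHAIN_APPROX_NONE)[0])
    (a,b),r=cv2.minEnclosingCircle(cn); q=P[t>0]
    print(n,(ray(c,a,b,.051)[:2]-[x,y]).round(4),r*2,np.percentile(q[:,2],[50,90]).round(4))
im=np.vstack([cv2.resize(c['frame'][140:280,120:320],(600,300))[:, :], cv2.resize(s['frame'][190:290,150:370],(600,273))]); cv2.imwrite('pics/e.png',im[...,::-1])
print(get_obs()['ee_pos'])
```

```text
brown [-0.0002  0.    ] 20.619474411010742 [0.0493 0.0521]
red [ 0.0024 -0.0001] 21.405961990356445 [0.0493 0.052 ]
blue [-0.0007  0.    ] 21.042747497558594 [0.0492 0.0519]
[ 0.39765862 -0.301572    0.12781382]
```

View pics/e.png

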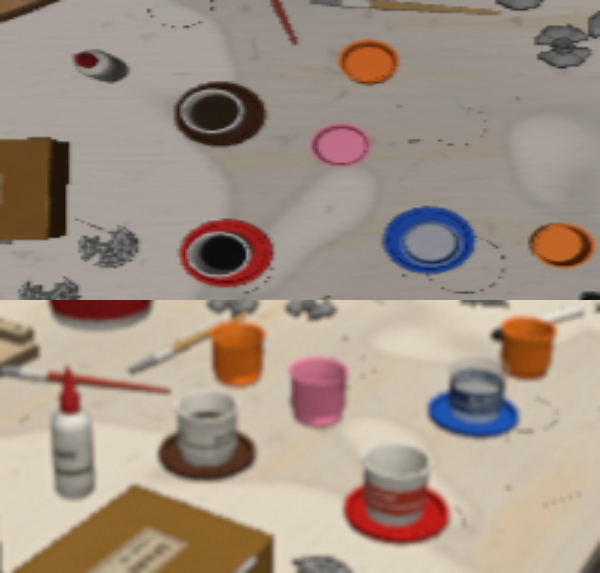

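All three pots are upright on their own coasters and within 3 mm of centre: brown at (212,112), red at (220,255) and blue at (430,242) in the top crop. The arm is clear, so I'm handing in.

```bash
python3 -c "
from station import *
print(hand_in())"
```

```text
the job is handed in; nothing more can be done
None
```

I handed the job in at about 24 s: the last camera check showed all three pots upright on their own coasters, within about 3 mm of centre, with the arm clear; the hand-in returned no verdict.

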